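# Click the barcode scanner onto its bench mount

### The arm

A 6-joint arm with a two-finger parallel gripper is mounted at the origin on the work surface. World frame = base frame: x ahead of the robot, y to its left, z up, the work surface at z = 0. Lengths are in m, angles in rad, forces in N, time in s.
With the tool pointing down it reaches from about 0.325 to 0.775 m from the base axis. Payload 5.5 kg.
Tool frame: the origin (TCP) lies between the finger pads; the fingertips stand bot.nose_length ahead of it and the grasp point (between the pads) lies 11 mm behind it (bot.nose_length is the distance from the TCP to the fingertips, in m); z points along the fingers, y is the direction in which the jaws open and shut (so a half turn about z gives the same grasp; the last joint's range is limited). The gripper opens to 85 mm and grips with 20 to 120 N. Pads are 22 mm wide; open, the fingers measure 114 mm over their backs; the gripper's body (76 mm by 85 mm) begins 54 mm behind the grasp point. The pads swing forward as they close: fully open they stand 13 mm farther back than shut.
Start: joints at [-1.202, 0.091, 1.231, -0, 1.82, -0.057], TCP at [0.248, -0.546, 0.239] pointing down, gripper open.
Joint ranges: [-2.87, 2.87], [-0.86, 2.18], [0.17, 2.46], [-1.51, 4.65], [0.06, 2.69], [-2.65, 2.65]. Speed limits (rad/s): [2.57, 2.57, 3.01, 3.14, 3.14, 3.14].

### API

Orientations are given as a unit quaternion [x, y, z, w].
In Python, from rig import bot, imaging gives the robot as it stands.
- The arm moves only by the tool carry_out, never from a script. Its argument "deltas" is a list of rows, each a list of 3 entries, a list of its own where there are three numbers: the turn, a rotation vector about the tool's x, y, z in rad, then the shift along the tool's x, y, z in m, then the opening, from 0 (shut) to 1 (fully open). In form: [[[rx, ry, rz], [tx, ty, tz], grip], ...]. A call has 1 to 8 rows; each row is the pose to reach, as a shift and turn from the pose commanded when the call began, along the tool's axes at that moment; what a row does not reach only later rows make up. A row lasts 1/8 s, in which the tool goes at most 62.5 mm and 10.7 degrees, less where a joint would pass 70% of its speed; a pose out of reach is approached as far as the arm can. A call with a gripper value outside its range is refused whole. The fingers move at their own pace and stop on an object; "grip_force" is the grip in N (left out, the last holds). Time passes only in rows, so rows that repeat a pose let the fingers close. It gives the time, the measured TCP pose, the force and the opening at its end, in the units of the state.
- bot.read_state(): the state, without advancing time (a new reading comes with each control period).
- imaging.camera(name): name is "scene" or "side" or "wrist"; returns a dict with "frame" (384x512x3 uint8, red, green, blue), "camera_matrix" (3x3 intrinsics, pixels), "eye" and "orientation" of the camera in the world; the wrist camera has in their place "hand_eye" (4x4, takes a point from camera to tool coordinates, whose origin is the TCP and whose axes are the flange's). Camera axes: x right, y up, looking along -z (the intrinsics and any distortion apply to the point x, -y, -z); pixel columns grow to the right and rows downward; lengths in m; the calibration is good to about 2 mm. A picture is of the moment at which its call begins: read the wrist's pose just before it. There is no depth.
- bot.close_job(): hands the job in, once; it reports no verdict.
The state is a dict: "t": time; "joints": joint angles; "qd": joint speeds; "effort": joint torques, N m; "tcp_pos": TCP position; "orientation": TCP orientation; "force": force on the tool from outside, world axes, zero at the start; "wrist_torque": the same for the moment, N m; "opening": finger opening in m.
Only numpy, scipy, OpenCV 4.12 (cv2) and the standard library are available. Lean on these libraries where they do the work, as an engineer would, in place of code of your own. Each camera call takes 0.05 s, during which the arm holds its last target. There are 200 camera calls.

### The job

Pick up the black barcode scanner head with the red window and push it straight down over the two yellow snap hooks of the empty bench mount until it is fully home and both hooks have clicked into its end windows. Let go of it, and leave the two white heads (orange lamp, blue key) where they stand.

Things in the scene. Friction and masses are not known exactly. Their poses are not given: they have to be found in the camera images.
- scanner_head (a point): Black loose head, 0.15-0.3 kg, upright. Hollow collar 60 (x) x 100 (y) x 46 mm high, open below, walls 4, a window in each y end, sill 16 mm up. On it a solid block 40 (x) x 60 (y) x 46 mm high with red window on top: grasp it across its 40 mm. Site: block's centre, 23 mm above the collar's shoulder, 69 above the underside. Fits the mount either way round.
- mount: Grey base fixed to bench, 84 (x) x 130 (y) x 20 mm high; origin: centre of underside. On top 4 white cones 38 mm high centre a collar up to 6 mm off; 2 yellow hooks at y +-44 mm, 39 high, barbs outward. Head home: collar rests on base top, scanner_head 89 mm above origin, y axes parallel either way round. Hooks start bending 25 mm above home; it takes a push of 12-22 N.
- hook_left (a joint): Bending of the yellow hook at the mount's +y end, rad: 0 upright (free, or clicked in), positive bent inwards towards the mount's centre (about 0.15 to 0.25 as a collar slides over it), spring-loaded back to 0.
- hook_right (a joint): The same for the hook at the mount's -y end.
- lamp_head (a point): Bystander: white head with an orange dome (collar and block of the same size as the scanner's); the point is the centre of its 40 by 60 by 46 mm block, 69 mm above its underside. Leave alone.
- printkey_head (a point): Bystander: white head with a round flat blue key on top (collar and block of the same size as the scanner's); the point is the centre of its block, 69 mm above its underside. Leave alone.
Mind the look-alikes: they are no part of the job. Leave any pink look-alike of the part that bears scanner_head alone. What is shaped like the mount but pink or purple is not meant.

How it is judged:
On the way:
1. The scanner head is pushed, by the gripper and not by a drop, over the hooks so that they bend (value of joint any of hook_left, hook_right above 0.05 rad and distance between the grasp point and scanner_head below 0.07 m and horizontal distance between scanner_head and mount below 0.02 m).
At the end, for the whole second after the job is handed in: The scanner head sits on the mount, centred within 10 mm and 10 degrees, fully down within 4 mm, level within 5 degrees, with both hooks sprung back upright (within 0.06 rad) in its end windows (horizontal distance between scanner_head and mount below 0.01 m and z of scanner_head in the frame of mount between 0.085 and 0.093 m and angle between scanner_head's own z axis and vertical below 0.09 rad and angle between the y axis of scanner_head and the y axis of mount, either way round below 0.17 rad and value of joint each of hook_left, hook_right below 0.06 rad); the robot touches nothing.
It fails at once if The lamp head or the print-key head is moved by more than 30 mm (distance of any of lamp_head, printkey_head from where it was at the start of the episode above 0.03 m).
It also fails if it takes over 35 s, if anything falls off the work surface, if the arm or the gripper's body presses on something with over 40 N, if the wrist force passes 120 N, or if a joint passes its speed limit or range.

## Working session

There is one attempt and no reset: what is moved stays moved. The work goes in short steps, Python scripts to look and compute and a tool call to move; the robot and the scene stay as the last step left them, time stands still between calls to the robot, and variables do not carry over. Pictures are saved under pics/ and viewed, on a budget of 10 in all, crops included, one or two more only if the job needs it, and the job is handed in when it is done.

Besides the shell and the picture viewer there is one more tool, called after "Request:" as name([rows], argument=value, ...), one row to a line, values as JSON. carry_out: Moves the arm, as the interface text tells. Its arguments: {"type":"object","properties":{"deltas":{"type":"array"},"grip_force":{"type":"number"}},"required":["deltas"]}

```bash
mkdir -p pics; ls; cat > h.py <<'E'
import numpy as np, cv2
from scipy.spatial.transform import Rotation as R
from rig import bot, imaging
def ray(c,u,v,st=None):
    K=np.array(c["camera_matrix"]); d=np.linalg.inv(K)@[u,v,1]; d=np.array([d[0],-d[1],-d[2]])
    if "hand_eye" in c:
        H=np.array(c["hand_eye"]); T=R.from_quat(st["orientation"]).as_matrix()
        return T@H[:3,3]+st["tcp_pos"], T@H[:3,:3]@d
    o=np.array(c["orientation"]); M=o if o.shape==(3,3) else R.from_quat(o).as_matrix()
    return np.array(c["eye"]), M@d
def onz(c,u,v,z,st=None):
    e,d=ray(c,u,v,st); return e+d*(z-e[2])/d[2]
E
python3 - <<'E'
from h import *
s=bot.read_state();print(s, bot.nose_length)
ims=[]
for n in("scene","side"):
    c=imaging.camera(n);cv2.imwrite(f"pics/{n}0.png",c["frame"][:,:,::-1]);print(n,{k:v for k,v in c.items() if k!="frame"})
c=imaging.camera("wrist");print(c["hand_eye"],c["camera_matrix"],c.keys());cv2.imwrite("pics/wrist0.png",c["frame"][:,:,::-1])
E
```

```text
pics
{'t': 0.0, 'joints': array([-1.20170211e+00,  9.18710489e-02,  1.23192340e+00, -1.55184854e-05,
        1.81978400e+00, -5.66742016e-02]), 'qd': array([ 0.0012697 , -0.00074615,  0.00011746, -0.00020741,  0.0010429 ,
       -0.00049609]), 'effort': array([-1.11367949e-04, -4.58731842e+01, -4.18017054e+01, -1.24966100e-04,
        1.16646974e-02,  2.41652322e-05]), 'tcp_pos': array([ 0.24772201, -0.54617519,  0.23812237]), 'orientation': array([ 9.77425527e-01,  2.11277907e-01, -1.61900696e-04, -9.79637203e-04]), 'force': array([ 0.20232721,  0.31999169, -0.55302143]), 'wrist_torque': array([ 0.03957961,  0.03367197, -0.01475439]), 'opening': 0.08515080979194374} 0.008
scene {'camera_matrix': array([[372.71899345,   0.        , 254.28126057],
       [  0.        , 372.71899345, 189.55152103],
       [  0.        ,   0.        ,   1.        ]]), 'eye': array([0.98318479, 0.52019395, 0.74955814]), 'orientation': array([0.14979751, 0.36683115, 0.84880569, 0.35003502])}
side {'camera_matrix': array([[397.08066523,   0.        , 257.5718394 ],
       [  0.        , 397.08066523, 191.46347453],
       [  0.        ,   0.        ,   1.        ]]), 'eye': array([0.29111865, 0.75595693, 0.62168432]), 'orientation': array([-0.06052885,  0.44426201,  0.8881545 , -0.10074282])}
[[ 8.27562457e-04  9.50775335e-01  3.09879939e-01  7.96933822e-02]
 [ 9.99999623e-01 -8.67727918e-04 -8.22203284e-06  7.81437192e-04]
 [ 2.61074168e-04  3.09879829e-01 -9.50775696e-01 -1.34319525e-01]
 [ 0.00000000e+00  0.00000000e+00  0.00000000e+00  1.00000000e+00]] [[289.0208699    0.         252.21117638]
 [  0.         289.0208699  188.80039609]
 [  0.           0.           1.        ]] dict_keys(['frame', 'camera_matrix', 'hand_eye'])
```

View pics/scene0.png

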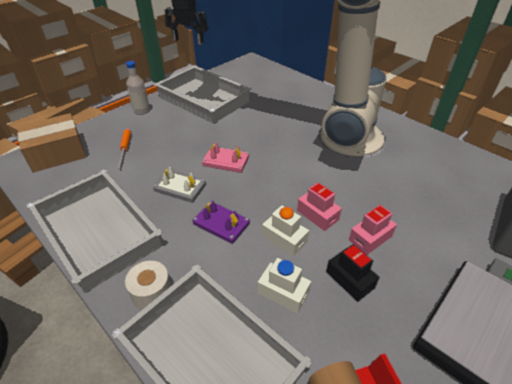

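View pics/side0.png

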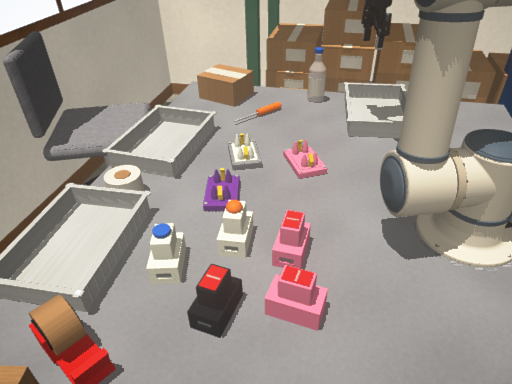

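The scene view shows these heads and mounts:

| Object | Scene px | Side px | Choice |
|---|---|---|---|
| Black head with red window | (353,270) | (216,298) | Wanted |
| Pink look-alike heads | (319,203), (373,228) | – | Leave |
| White head, orange lamp | (286,228) | – | Leave |
| White head, blue key | (285,283) | – | Leave |
| Grey mount | (180,183) | (244,152) | Wanted |
| Pink mount | (226,158) | – | Leave |
| Purple mount | (221,221) | – | Leave |

```bash
python3 - <<'E'
from h import *
box={"scene":[(320,235,70,70),(150,160,60,45)],"side":[(180,255,70,80),(222,128,45,45)]}
tiles=[]; P={}
for n in box:
    c=imaging.camera(n);f=c["frame"];hsv=cv2.cvtColor(f,cv2.COLOR_RGB2HSV)
    for k,(x,y,w,h) in enumerate(box[n]):
        cr=f[y:y+h,x:x+w];tiles.append(cv2.resize(cr,(380,280),interpolation=cv2.INTER_CUBIC))
        q=hsv[y:y+h,x:x+w]
        if k==0: m=(((q[...,0]<6)|(q[...,0]>174))&(q[...,1]>170)&(q[...,2]>90)).astype(np.uint8)
        else: m=((q[...,0]>17)&(q[...,0]<32)&(q[...,1]>120)).astype(np.uint8)
        nn,l,s,ce=cv2.connectedComponentsWithStats(m)
        for i in range(1,nn):
            if s[i,4]<6: continue
            u,v=ce[i]+[x,y]; z=.092+.016 if k==0 else .045
            print(n,k,s[i,4],(u,v),onz(c,u,v,z)); P[n,k,i]=ray(c,u,v)
            if k==0:
                pts=np.argwhere(l==i)[:,::-1]+[x,y]
                w=np.array([onz(c,*p,.116)[:2] for p in pts]);
                r=cv2.minAreaRect((w*1000).astype(np.float32));print(" rect mm",r)
        if k==1:
            ys,xs=np.nonzero(m)
            print('bbox',x+xs.min(),x+xs.max(),y+ys.min(),y+ys.max())
def tri(a,b):
    (e,d),(g,h)=a,b; d=d/np.linalg.norm(d);h=h/np.linalg.norm(h)
    A=np.stack([d,-h],1);t=np.linalg.lstsq(A,g-e,rcond=None)[0];p,q=e+t[0]*d,g+t[1]*h
    return (p+q)/2,np.linalg.norm(p-q)
for a in P:
    for b in P:
        if a[0]=="scene" and b[0]=="side" and a[1]==b[1]: print(a,b,*tri(P[a],P[b]))
im=np.vstack([np.hstack(tiles[:2]),np.hstack(tiles[2:])]);cv2.imwrite("pics/crop.png",im[:,:,::-1])
E
```

```text
scene 0 279 (np.float64(356.93548387096774), np.float64(255.81720430107526)) [0.49530744 0.33342543 0.108     ]
 rect mm ((500.7397155761719, 335.2490539550781), (49.654510498046875, 33.490657806396484), 82.2381591796875)
scene 1 12 (np.float64(165.83333333333334), np.float64(171.58333333333334)) [ 0.58671265 -0.2472683   0.045     ]
scene 1 40 (np.float64(190.95), np.float64(180.95)) [ 0.56006511 -0.16324026  0.045     ]
bbox 165 209 169 204
side 0 373 (np.float64(212.61930294906165), np.float64(277.42091152815016)) [0.47807668 0.33934641 0.108     ]
 rect mm ((475.2447204589844, 344.85968017578125), (48.2293586730957, 30.71842384338379), 82.0546875)
side 1 37 (np.float64(241.54054054054055), np.float64(138.32432432432432)) [ 0.58894046 -0.23957823  0.045     ]
side 1 46 (np.float64(245.5), np.float64(152.5)) [ 0.55666731 -0.16369792  0.045     ]
side 1 11 (np.float64(222.63636363636363), np.float64(170.1818181818182)) [ 0.5925781  -0.06501315  0.045     ]
bbox 222 247 133 172
('scene', 0, 1) ('side', 0, 1) [0.48355757 0.32840981 0.09333549] 0.001604234489772449
('scene', 1, 1) ('side', 1, 1) [ 0.58886367 -0.24329516  0.04552081] 0.004906150296094742
('scene', 1, 1) ('side', 1, 2) [ 0.57728736 -0.26502992  0.00347039] 0.03895086442760877
('scene', 1, 1) ('side', 1, 3) [ 0.61278605 -0.18297734  0.02938987] 0.11224484981324198
('scene', 1, 2) ('side', 1, 1) [ 0.56954899 -0.1471288   0.08199327] 0.031009511825895102
('scene', 1, 2) ('side', 1, 2) [ 0.55789908 -0.16675831  0.04230717] 0.0013964916663042441
('scene', 1, 2) ('side', 1, 3) [ 0.59118641 -0.10561898  0.05696693] 0.06862249646515975
```

View pics/crop.png

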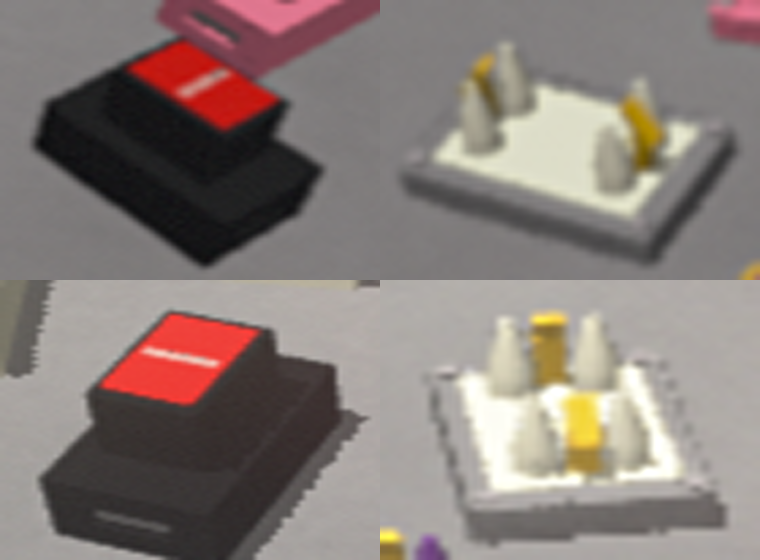

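The crop confirms the choice: black collar with a red window, and a grey mount with 4 cones and 2 yellow hooks. The triangulated red window is at z = 0.093, against the 0.092 expected. Next I need yaw and neighbour clearances.

```bash
cat >> h.py <<'E'
def delta(xyz,yaw_y,st=None):
    "print the turn about tool z and shift (tool axes) to tcp xyz with tool-y axis at world angle yaw_y (mod pi)"
    st=st or bot.read_state(); T=R.from_quat(st["orientation"])
    X=np.array([np.sin(yaw_y),-np.cos(yaw_y),0])*-1  # x = y cross z(down)
    best=None
    for s in (1,-1):
        y=s*np.array([np.cos(yaw_y),np.sin(yaw_y),0]); z=np.array([0,0,-1.]); x=np.cross(y,z)
        rv=(T.inv()*R.from_matrix(np.stack([x,y,z],1))).as_rotvec()
        q6=None
        print("turn",rv.round(4),"tool-y world deg",np.degrees(np.arctan2(y[1],y[0])).round(1))
    print("shift",T.inv().apply(np.array(xyz)-st["tcp_pos"]).round(4),"tcp",st["tcp_pos"].round(4),"q",st["joints"].round(3),"F",st["force"].round(1),"t",round(st["t"],2),"open",round(st["opening"],4))
E
python3 - <<'E'
from h import *
for n in("scene","side"):
    c=imaging.camera(n);f=c["frame"];q=cv2.cvtColor(f,cv2.COLOR_RGB2HSV)
    m=(((q[...,0]<6)|(q[...,0]>174))&(q[...,1]>190)&(q[...,2]>90)).astype(np.uint8)
    nn,l,s,ce=cv2.connectedComponentsWithStats(cv2.morphologyEx(m,cv2.MORPH_CLOSE,np.ones((5,5))))
    for i in range(1,nn):
        if 60<s[i,4]<900:
            w=np.array([onz(c,*p,.092)[:2] for p in np.argwhere(l==i)[:,::-1]])
            if abs(w[:,1].mean())>.45: continue
            r=cv2.minAreaRect((w*1000).astype(np.float32));print(n,ce[i].round(),"rect",[np.round(x,1) for x in r], w.mean(0).round(3))
            b=cv2.boxPoints(r)
delta((.484,.329,.25),np.radians(82)+np.pi/2)
E
```

```text
scene [321. 190.] rect [array([373.8, 147.4]), array([45.5, 27.9]), np.float64(86.7)] [0.373 0.147]
scene [378. 213.] rect [array([340.5, 293.1]), array([28.7, 45.6]), np.float64(82.3)] [0.341 0.293]
scene [357. 256.] rect [array([482.9, 328.2]), array([51.3, 32.2]), np.float64(81.4)] [0.483 0.328]
side [293. 219.] rect [array([374.1, 144.3]), array([43.8, 27.3]), np.float64(87.7)] [0.374 0.145]
side [213. 277.] rect [array([483.8, 325.3]), array([49.2, 30.9]), np.float64(81.3)] [0.484 0.326]
side [297. 276.] rect [array([341.8, 290.5]), array([28.6, 47.1]), np.float64(82.0)] [0.342 0.291]
turn [-3.0000e-04  5.0000e-04  2.1362e+00] tool-y world deg 172.0
turn [-4.0000e-04 -2.0000e-04 -1.0054e+00] tool-y world deg -8.0
shift [ 0.5767 -0.6997 -0.0107] tcp [ 0.2478 -0.5464  0.239 ] q [-1.202  0.091  1.231 -0.     1.82  -0.057] F [0.7 0.2 0.3] t 0.35 open 0.0857
```

Request:
carry_out([
  [[0, 0, -0.13], [0.04, -0.045, 0], 1],
  [[0, 0, -0.26], [0.08, -0.09, 0], 1],
  [[0, 0, -0.39], [0.115, -0.14, 0], 1],
  [[0, 0, -0.52], [0.155, -0.185, 0], 1],
  [[0, 0, -0.65], [0.19, -0.235, 0], 1],
  [[0, 0, -0.78], [0.23, -0.28, 0], 1],
  [[0, 0, -0.9], [0.265, -0.325, 0], 1],
  [[0, 0, -0.995], [0.3, -0.37, 0], 1],
])

```text
t: 1.35
tcp_pos: [0.3682, -0.0838, 0.2395]
orientation: [0.757, 0.653, 0.0, 0.001]
force: [0.1, -1.0, 0.7]
opening: 0.0853
```

```bash
python3 - <<'E'
from h import *
delta((.4835,.3275,.22),np.radians(-8.6))
E
```

```text
turn [0.0013 0.0002 0.0032] tool-y world deg -8.6
turn [-3.0000e-04  2.0000e-03 -3.1384e+00] tool-y world deg 171.4
shift [0.4237 0.0538 0.0195] tcp [ 0.3682 -0.0838  0.2395] q [-0.314 -0.516  1.754  0.     1.902 -0.167] F [ 0.1 -1.   0.7] t 1.35 open 0.0853
```

Request:
carry_out([
  [[0, 0, 0], [0.055, 0.007, 0.002], 1],
  [[0, 0, 0], [0.115, 0.014, 0.005], 1],
  [[0, 0, 0], [0.175, 0.022, 0.008], 1],
  [[0, 0, 0], [0.235, 0.03, 0.01], 1],
  [[0, 0, 0], [0.295, 0.038, 0.013], 1],
  [[0, 0, 0], [0.35, 0.045, 0.016], 1],
  [[0, 0, 0], [0.4, 0.051, 0.019], 1],
  [[0, 0, 0.003], [0.424, 0.054, 0.02], 1],
])

```text
t: 2.35
tcp_pos: [0.4848, 0.3281, 0.2182]
orientation: [0.758, 0.652, -0.001, -0.0]
force: [-0.1, 0.1, 0.6]
opening: 0.0854
```

```bash
python3 - <<'E'
from h import *
for _ in range(4): imaging.camera("side")
s=bot.read_state();c=imaging.camera("wrist");f=c["frame"];q=cv2.cvtColor(f,cv2.COLOR_RGB2HSV)
m=(((q[...,0]<6)|(q[...,0]>174))&(q[...,1]>190)&(q[...,2]>90)).astype(np.uint8)
nn,l,st,ce=cv2.connectedComponentsWithStats(cv2.morphologyEx(m,cv2.MORPH_CLOSE,np.ones((7,7))))
for i in range(1,nn):
    if st[i,4]>200:
        w=np.array([onz(c,*p,.092,s)[:2] for p in np.argwhere(l==i)[:,::-1]])
        r=cv2.minAreaRect((w*1000).astype(np.float32));print(ce[i].round(),[np.round(x,1) for x in r])
delta((.4835,.3275,.22),np.radians(-8.6),s)
cv2.imwrite("pics/w1.png",f[:,:,::-1])
E
```

```text
[422.  23.] [array([652.6, 434.4]), array([ 26. , 116.6]), np.float64(61.6)]
[250. 176.] [array([483.9, 327.4]), array([49.5, 31.3]), np.float64(82.2)]
[128. 238.] [array([346.8, 291.1]), array([29.9, 38.4]), np.float64(81.8)]
[180. 338.] [array([375. , 152.1]), array([36.3, 30.8]), np.float64(88.1)]
turn [-0.0005  0.0009 -0.0022] tool-y world deg -8.6
turn [1.4000e-03 8.0000e-04 3.1393e+00] tool-y world deg 171.4
shift [ 0.0018 -0.0016 -0.001 ] tcp [0.4848 0.3255 0.219 ] q [ 0.533  0.045  1.315 -0.     1.783  0.685] F [-0.3  0.1  0.4] t 2.55 open 0.0852
```

View pics/w1.png

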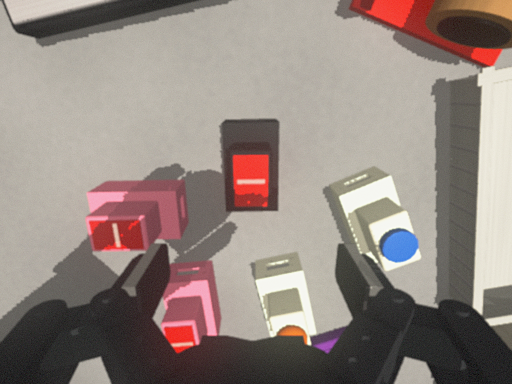

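The wrist view shows the black head alone at px (250,165). The nearest neighbours are the pink head at (135,215) and the blue-key head at (375,215), both clear of the fingers. Descending.

Request:
carry_out([
  [[0, 0, -0.008], [0.002, -0.001, 0.04], 1],
  [[0, 0, -0.008], [0.002, -0.001, 0.08], 1],
  [[0, 0, -0.008], [0.002, -0.001, 0.12], 1],
  [[0, 0, -0.008], [0.002, -0.001, 0.145], 1],
  [[0, 0, -0.008], [0.002, -0.001, 0.157], 1],
  [[0, 0, -0.008], [0.002, -0.001, 0.157], 0.3],
  [[0, 0, -0.008], [0.002, -0.001, 0.157], 0.2],
  [[0, 0, -0.008], [0.002, -0.001, 0.157], 0.2],
], grip_force=80)

```text
t: 3.6
tcp_pos: [0.4851, 0.3282, 0.0644]
orientation: [0.756, 0.654, 0.002, 0.0]
force: [0.7, -0.5, -0.6]
opening: 0.0391
```

Request:
carry_out([
  [[0, 0, 0], [0, 0, 0], 0.2],
  [[0, 0, 0], [0, 0, 0], 0.2],
  [[0, 0, 0], [0, 0, -0.02], 0.2],
  [[0, 0, 0], [0, 0, -0.06], 0.2],
  [[0, 0, 0], [0, 0, -0.11], 0.2],
  [[0, 0, 0], [0, 0, -0.16], 0.2],
  [[0, 0, 0], [0, 0, -0.19], 0.2],
  [[0, 0, 0], [0, 0, -0.19], 0.2],
])

```text
t: 4.6
tcp_pos: [0.485, 0.3282, 0.2563]
orientation: [0.756, 0.654, 0.003, 0.001]
force: [0.4, 0.9, -3.5]
opening: 0.039
```

```bash
python3 - <<'E'
from h import *
delta((.540,-.12,.25),np.radians(22))
E
```

```text
turn [ 0.006  -0.0027 -0.5289] tool-y world deg 22.0
turn [-0.0036 -0.008   2.6127] tool-y world deg -158.0
shift [-0.4356  0.1191  0.0052] tcp [0.485  0.3282 0.2563] q [0.537 0.051 1.243 0.    1.842 0.682] F [ 0.4  0.9 -3.5] t 4.6 open 0.039
```

Request:
carry_out([
  [[0, 0, -0.05], [-0.02, 0.007, -0.01], 0.2],
  [[0, 0, -0.12], [-0.06, 0.021, -0.02], 0.2],
  [[0, 0, -0.19], [-0.11, 0.039, -0.03], 0.2],
  [[0, 0, -0.26], [-0.165, 0.059, -0.04], 0.2],
  [[0, 0, -0.33], [-0.22, 0.078, -0.044], 0.2],
  [[0, 0, -0.4], [-0.275, 0.098, -0.044], 0.2],
  [[0, 0, -0.47], [-0.33, 0.117, -0.044], 0.2],
  [[0, 0, -0.529], [-0.385, 0.137, -0.044], 0.2],
])

```text
t: 5.6
tcp_pos: [0.5639, -0.0748, 0.2938]
orientation: [0.558, 0.83, -0.001, -0.002]
force: [2.1, 0.7, -2.1]
opening: 0.0389
```

```bash
python3 - <<'E'
from h import *
delta((.610,-.298,.30),np.radians(22))
E
```

```text
turn [-0.0028 -0.002   0.0022] tool-y world deg 22.0
turn [ 0.0032 -0.0044 -3.1394] tool-y world deg -158.0
shift [-0.2242 -0.0413 -0.0065] tcp [ 0.5639 -0.0748  0.2938] q [-0.192  0.028  1.199  0.     1.918 -0.578] F [ 2.1  0.7 -2.1] t 5.6 open 0.0389
```

Request:
carry_out([
  [[0, 0, 0], [-0.055, -0.01, -0.002], 0.2],
  [[0, 0, 0], [-0.11, -0.02, -0.004], 0.2],
  [[0, 0, 0], [-0.16, -0.03, -0.005], 0.2],
  [[0, 0, 0], [-0.2, -0.037, -0.006], 0.2],
  [[0, 0, 0], [-0.224, -0.041, -0.006], 0.2],
  [[0, 0, 0], [-0.224, -0.041, -0.006], 0.2],
])

```text
t: 6.35
tcp_pos: [0.6097, -0.2979, 0.2983]
orientation: [0.56, 0.828, -0.0, -0.003]
force: [-0.2, 0.2, -2.8]
opening: 0.0391
```

```bash
python3 - <<'E'
from h import *
for _ in range(3): imaging.camera("side")
s=bot.read_state();c=imaging.camera("wrist");f=c["frame"];q=cv2.cvtColor(f,cv2.COLOR_RGB2HSV)
m=((q[...,0]>17)&(q[...,0]<32)&(q[...,1]>120)).astype(np.uint8)
nn,l,st,ce=cv2.connectedComponentsWithStats(m)
for i in range(1,nn):
    if st[i,4]>10: print(st[i],ce[i].round(1),onz(c,*ce[i],.055,s).round(4))
delta((.573,-.205,.25),np.radians(22),s)
cv2.imwrite("pics/w2.png",cv2.resize(f[:,:,::-1],(800,600),interpolation=cv2.INTER_CUBIC))
E
```

```text
[249  39   8  12  92] [252.5  44.4] [ 0.5593 -0.169   0.055 ]
[116  52  17  15 126] [123.9  58.6] [ 0.4213 -0.2418  0.055 ]
[250 111   9  12  89] [253.8 116.5] [ 0.5923 -0.2458  0.055 ]
turn [-0.0011 -0.002   0.0007] tool-y world deg 22.0
turn [ 3.1000e-03 -1.8000e-03 -3.1409e+00] tool-y world deg -158.0
shift [ 0.0974 -0.0004  0.0512] tcp [ 0.61   -0.2952  0.301 ] q [-0.501  0.342  0.834  0.     1.968 -0.886] F [-1.1  0.1 -2. ] t 6.5 open 0.0389
```

View pics/w2.png

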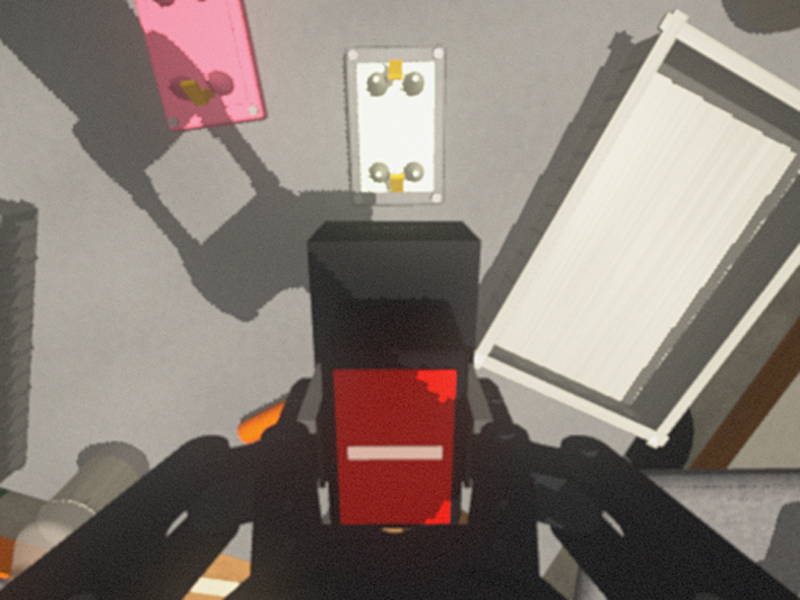

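The wrist view shows the mount at about (396,126) in the enlarged picture, hooks at (395,70) and (397,182), with the head held straight. I'll refine the mount by its white panel and check the head's offset in the hand.

```bash
python3 - <<'E'
from h import *
s=bot.read_state();c=imaging.camera("wrist");f=c["frame"];q=cv2.cvtColor(f,cv2.COLOR_RGB2HSV)
def rect(m,z,minA):
    nn,l,st,ce=cv2.connectedComponentsWithStats(m)
    for i in range(1,nn):
        if st[i,4]<minA: continue
        w=np.array([onz(c,*p,z,s)[:2] for p in np.argwhere(l==i)[:,::-1]])
        r=cv2.minAreaRect((w*1000).astype(np.float32));print(st[i],[np.round(x,1) for x in r],w.mean(0).round(4))
sub=np.zeros(f.shape[:2],np.uint8);sub[20:140,215:292]=1
print("white panel");rect(cv2.morphologyEx(((q[...,2]>185)&(q[...,1]<60)).astype(np.uint8)*sub,cv2.MORPH_CLOSE,np.ones((9,9))),.02,500)
# screws / hooks in scaled picture
for n,p in dict(TL=(353,55),TR=(438,53),BR=(436,198)).items(): print(n,onz(c,p[0]*.64,p[1]*.64,.021,s).round(4))
for n,p in dict(TL=(347,47),TR=(445,46),BR=(443,205)).items(): print("edge",n,onz(c,p[0]*.64,p[1]*.64,.02,s).round(4))
# cones tips-ish at z .045
for p in [(377,83),(413,82),(379,172),(413,171)]: print("cone",onz(c,p[0]*.64,p[1]*.64,.045,s).round(4))
print("red window, at top height");m=(((q[...,0]<6)|(q[...,0]>174))&(q[...,1]>190)&(q[...,2]>90)).astype(np.uint8);m[:230]=0;m[:,:205]=0;m[:,300:]=0
zt=s["tcp_pos"][2]+.030;rect(cv2.morphologyEx(m,cv2.MORPH_CLOSE,np.ones((11,11))),zt,800)
print("collar shoulder front corners",[onz(c,a*.64,241*.64,zt-.046,s).round(4) for a in (308,480)])
print("tcp",s["tcp_pos"],s["orientation"])
E
```

```text
white panel
[ 215   30   74  100 5549] [array([ 574.5, -207.4]), array([ 99. , 125.3]), np.float64(23.1)] [ 0.574  -0.2026]
TL [ 0.5219 -0.1671  0.021 ]
TR [ 0.5862 -0.1394  0.021 ]
BR [ 0.632  -0.2474  0.021 ]
edge TL [ 0.5152 -0.1633  0.02  ]
edge TR [ 0.5895 -0.1323  0.02  ]
edge BR [ 0.6405 -0.2508  0.02  ]
cone [ 0.5498 -0.1817  0.045 ]
cone [ 0.5759 -0.1703  0.045 ]
cone [ 0.5762 -0.2443  0.045 ]
cone [ 0.6022 -0.2329  0.045 ]
red window, at top height
[ 215  236   77  100 6597] [array([ 610.3, -295. ]), array([31.5, 50. ]), np.float64(22.1)] [ 0.6096 -0.2934]
collar shoulder front corners [array([ 0.5649, -0.2604,  0.2856]), array([ 0.6186, -0.2386,  0.2856])]
tcp [ 0.61009347 -0.29500984  0.30164888] [ 5.58739590e-01  8.29342898e-01  8.25282307e-05 -6.48634394e-04]
```

All the cues agree on the mount: centre (0.5765, -0.2073), cross axis at 23.1°. The head is centred in the hand at 22.1°.

Request:
carry_out([
  [[0, 0, -0.018], [0.03, 0.001, 0], 0.2],
  [[0, 0, -0.018], [0.07, 0.002, 0], 0.2],
  [[0, 0, -0.018], [0.094, 0.002, 0.02], 0.2],
  [[0, 0, -0.018], [0.094, 0.002, 0.06], 0.2],
  [[0, 0, -0.018], [0.094, 0.002, 0.11], 0.2],
  [[0, 0, -0.018], [0.094, 0.002, 0.15], 0.2],
  [[0, 0, -0.018], [0.094, 0.002, 0.165], 0.2],
  [[0, 0, -0.018], [0.094, 0.002, 0.165], 0.2],
])

```text
t: 7.6
tcp_pos: [0.5765, -0.2076, 0.1371]
orientation: [0.551, 0.834, -0.0, -0.001]
force: [0.6, -0.2, -1.3]
opening: 0.0387
```

```bash
python3 - <<'E'
from h import *
a=imaging.camera("side")["frame"][80:200,180:310];b=imaging.camera("scene")["frame"][100:230,110:240]
im=np.hstack([cv2.resize(x,(400,400),interpolation=cv2.INTER_CUBIC) for x in(a,b)]);cv2.imwrite("pics/pre.png",im[:,:,::-1])
delta((.5765,-.2073,.083),np.radians(23.1))
print(np.mean([ (imaging.camera("side"),bot.read_state()["tcp_pos"])[1] for _ in range(5)],0))
E
```

```text
turn [ 0.0025  0.0026 -0.0009] tool-y world deg 23.1
turn [ 0.0041 -0.004   3.1407] tool-y world deg -156.9
shift [ 0.0016 -0.0008  0.0569] tcp [ 0.5777 -0.2083  0.1399] q [-0.402  0.128  1.366  0.     1.643 -0.804] F [-0.1 -0.  -1.7] t 7.7 open 0.039
[ 0.57763908 -0.20849869  0.13964071]
```

View pics/pre.png

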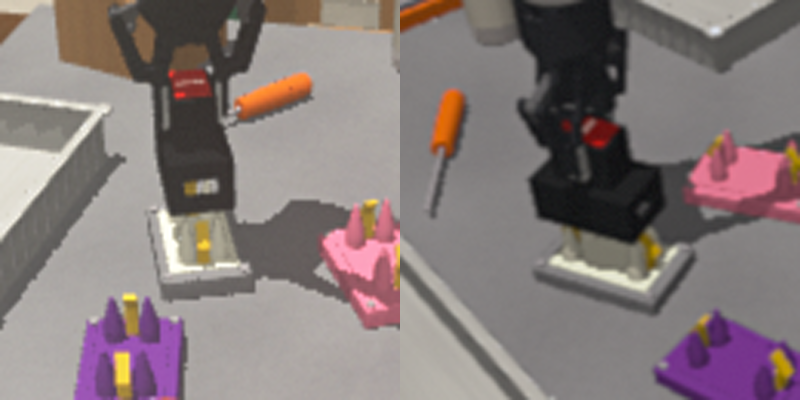

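The view shows the collar directly above the cones, parallel to the base. Pushing down in steps.

Request:
carry_out([
  [[0, 0, 0], [0.0015, -0.001, 0.01], 0.2],
  [[0, 0, 0], [0.0015, -0.001, 0.02], 0.2],
  [[0, 0, 0], [0.0015, -0.001, 0.028], 0.2],
  [[0, 0, 0], [0.0015, -0.001, 0.034], 0.2],
  [[0, 0, 0], [0.0015, -0.001, 0.038], 0.2],
  [[0, 0, 0], [0.0015, -0.001, 0.042], 0.2],
], grip_force=110)

```text
t: 8.7
tcp_pos: [0.5761, -0.207, 0.0971]
orientation: [0.552, 0.834, 0.001, 0.001]
force: [-0.1, 1.7, 3.9]
opening: 0.0387
```

Request:
carry_out([
  [[0, 0, 0], [0, 0, 0.003], 0.2],
  [[0, 0, 0], [0, 0, 0.006], 0.2],
  [[0, 0, 0], [0, 0, 0.009], 0.2],
  [[0, 0, 0], [0, 0, 0.011], 0.2],
])

```text
t: 9.2
tcp_pos: [0.575, -0.2074, 0.0846]
orientation: [0.552, 0.834, -0.0, -0.0]
force: [-5.1, 1.2, 10.6]
opening: 0.0388
```

Request:
carry_out([
  [[0, 0, 0], [0, 0, 0.0015], 0.2],
  [[0, 0, 0], [0, 0, 0.003], 0.2],
  [[0, 0, 0], [0, 0, 0.003], 0.2],
])

```text
t: 9.57
tcp_pos: [0.5749, -0.2074, 0.0845]
orientation: [0.552, 0.834, -0.0, 0.0]
force: [-8.6, 3.8, 17.0]
opening: 0.0384
```

Request:
carry_out([
  [[0, 0, 0], [0, 0, 0.0015], 0.2],
  [[0, 0, 0], [0, 0, 0.0025], 0.2],
  [[0, 0, 0], [0, 0, 0.0025], 0.2],
])

```text
t: 9.95
tcp_pos: [0.575, -0.2075, 0.0845]
orientation: [0.552, 0.834, -0.0, 0.001]
force: [-14.0, 5.4, 26.1]
opening: 0.0389
```

```bash
python3 - <<'E'
from h import *
v=[]
for i in range(4):
    a=imaging.camera("side")["frame"][80:200,180:310]; s=bot.read_state(); v.append(np.r_[s["tcp_pos"],s["force"],s["wrist_torque"]])
b=imaging.camera("scene")["frame"][100:230,110:240]
print(np.mean(v,0).round(4))
im=np.hstack([cv2.resize(x,(400,400),interpolation=cv2.INTER_CUBIC) for x in(a,b)]);cv2.imwrite("pics/home.png",im[:,:,::-1])
E
```

```text
[  0.5749  -0.2075   0.0844 -13.8593   5.0132  25.7962   1.1329   2.3582
   0.027 ]
```

View pics/home.png

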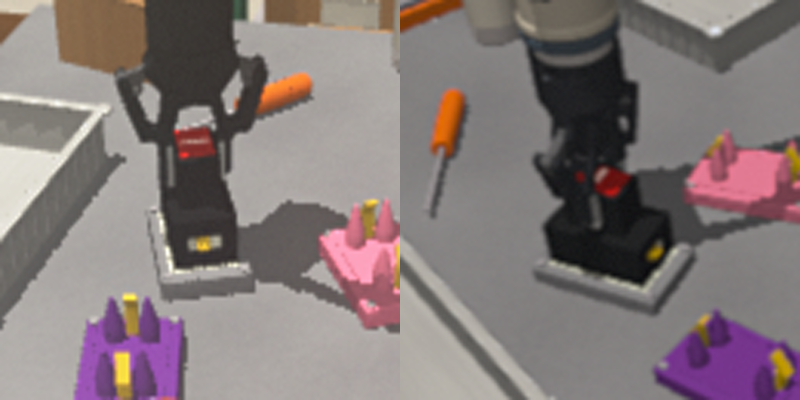

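TCP z stopped at 0.0845 while the force rose to 26 N. That equals the grasp reading of 0.0644 plus the 20 mm base, so the head is home, and the near hook's barb shows in its window. I'll relax the push, open and retreat.

Request:
carry_out([
  [[0, 0, 0], [0, 0, -0.003], 0.2],
  [[0, 0, 0], [0, 0, -0.005], 0.2],
  [[0, 0, 0], [0, 0, -0.005], 0.6],
  [[0, 0, 0], [0, 0, -0.005], 1],
  [[0, 0, 0], [0, 0, -0.005], 1],
  [[0, 0, 0], [0, 0, -0.005], 1],
])

```text
t: 10.95
tcp_pos: [0.5752, -0.2072, 0.0834]
orientation: [0.552, 0.834, -0.0, -0.0]
force: [-0.7, 0.4, 0.1]
opening: 0.0853
```

Request:
carry_out([
  [[0, 0, 0], [0, 0, -0.01], 1],
  [[0, 0, 0], [0, 0, -0.03], 1],
  [[0, 0, 0], [0, 0, -0.07], 1],
  [[0, 0, 0], [0, 0, -0.12], 1],
  [[0, 0, 0], [-0.05, 0, -0.15], 1],
  [[0, 0, 0], [-0.1, 0, -0.15], 1],
  [[0, 0, 0], [-0.12, 0, -0.15], 1],
  [[0, 0, 0], [-0.12, 0, -0.15], 1],
])

```text
t: 11.95
tcp_pos: [0.6222, -0.319, 0.2345]
orientation: [0.552, 0.834, -0.0, 0.0]
force: [0.3, 0.7, -1.1]
opening: 0.0855
```

```bash
python3 - <<'E'
from h import *
for _ in range(4): imaging.camera("side")
s=bot.read_state();c=imaging.camera("wrist");f=c["frame"];q=cv2.cvtColor(f,cv2.COLOR_RGB2HSV)
P=[]
for n in("scene","side","wrist"):
    C=c if n=="wrist" else imaging.camera(n);g=C["frame"];q=cv2.cvtColor(g,cv2.COLOR_RGB2HSV)
    m=(((q[...,0]<6)|(q[...,0]>174))&(q[...,1]>190)&(q[...,2]>90)).astype(np.uint8)
    nn,l,st,ce=cv2.connectedComponentsWithStats(cv2.morphologyEx(m,cv2.MORPH_CLOSE,np.ones((5,5))))
    for i in range(1,nn):
        if st[i,4]>30:
            w=np.array([onz(C,*p,.112,s)[:2] for p in np.argwhere(l==i)[:,::-1]])
            if np.hypot(*(w.mean(0)-[.5765,-.207]))>.06: continue
            r=cv2.minAreaRect((w*1000).astype(np.float32));print(n,[np.round(x,1) for x in r],w.mean(0).round(4))
a=imaging.camera("side")["frame"][80:200,180:310];b=f
im=np.hstack([cv2.resize(x,(w,400),interpolation=cv2.INTER_CUBIC) for x,w in((a,266),(b,533))]);cv2.imwrite("pics/end.png",im[:,:,::-1])
print(s["t"],s["force"],s["tcp_pos"])
E
```

```text
scene [array([ 575.1, -206.3]), array([32.9, 49.8]), np.float64(21.0)] [ 0.5757 -0.2068]
side [array([ 575.3, -212.6]), array([29.9, 43.6]), np.float64(23.2)] [ 0.575  -0.2123]
wrist [array([ 575.4, -208.6]), array([32.2, 50.1]), np.float64(23.1)] [ 0.5752 -0.2077]
12.15 [0.17535363 0.0539222  0.46370628] [ 0.62220226 -0.31656228  0.23493952]
```

View pics/end.png

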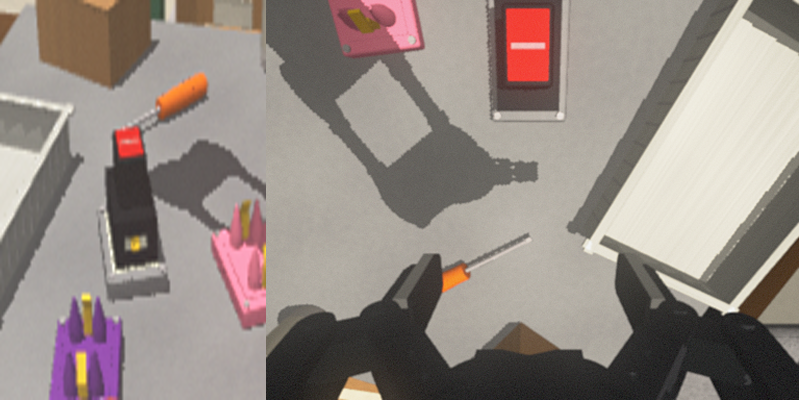

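```bash
python3 -c "
from rig import bot
print(bot.close_job())"
```

```text
the job is handed in; nothing more can be done
None
```

I picked up the black scanner head across its 40 mm block, pushed it straight down over the mount's hooks, let go and backed off. I handed the job in at about 12 s of the 35 s allowed; no verdict was reported.

What my last checks showed:
- **Fully down:** the tool stopped at z = 0.0845 m, and a push rising to 26 N moved it no further. That height is the grasp height plus the 20 mm base, so the head is home.
- **Centred and turned right:** after release, the wrist and scene views put the head about 1–2 mm from the mount's centre. The wrist view gives 23.1° against the mount's 23.1°; the scene view gives 21.0°.
- **Disagreement:** the side view put the centre about 5 mm off. It sees the head from far away and foreshortened, so I trusted the other two.
- **Hooks:** the hook at the +y end shows in its window. I could not see the one at the -y end; that it clicked in is inferred from the head being fully down.
- **White heads:** the gripper never went near them in the moves, but I did not measure their positions again at the end.

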